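# Set the panel length stop and hold it at the mark

### The arm

A 6-joint arm with a two-finger parallel gripper is mounted at the origin on the work surface. World frame = base frame: x ahead of the robot, y to its left, z up, the work surface at z = 0. Lengths are in m, angles in rad, forces in N, time in s.
With the tool pointing down it reaches from about 0.375 to 0.825 m from the base axis. Payload 5.5 kg.
Tool frame: the origin (TCP) lies midway between the tips of the shut fingers; the grasp point (between the pads) lies 19 mm behind it; z points along the fingers, y is the direction in which the jaws open and shut (so a half turn about z gives the same grasp; the last joint's range is limited). The gripper opens to 85 mm and grips with 20 to 120 N. Pads are 22 mm wide; open, the fingers measure 114 mm over their backs; the gripper's body (76 mm by 85 mm) begins 54 mm behind the grasp point. The pads swing forward as they close: fully open they stand 13 mm farther back than shut.
Start: joints at [1.157, 0.314, -0.047, 1.21, 0, 1.571], TCP at [0.241, 0.549, 0.231] pointing down, gripper open.
Joint ranges: [-2.67, 2.67], [-0.69, 1.73], [-1.03, 1.25], [-2.08, 2.16], [-1.42, 1.45], [-3.14, 3.14]. Speed limits (rad/s): [2.39, 2.39, 3.01, 3.14, 3.14, 3.14].

### API

Orientations are given as a 3x3 rotation matrix whose columns are the frame's x, y, z axes.
In Python, from cell import r gives the robot as it stands.
- The arm moves only by the shell command python3 -m inch 'ROWS' [FORCE]. ROWS is text: rows parted by semicolons, each of 5 numbers parted by spaces: the finger opening in mm, from 0 to 85.4, then the shift along the tool's x, y, z each as a share of 15 cm, from -1 to 1, then the turn about the tool's z as a share of 360 degrees, from -1 to 1. In form: jaw x y z spin; .... A call has exactly 8 rows; each row is the pose to reach, as a shift and turn from the pose commanded when the call began, along the tool's axes at that moment, turning the shorter way round; what a row does not reach only later rows make up. A row lasts 1/10 s, in which the tool goes at most 50 mm and 8.59 degrees, less where a joint would pass 70% of its speed; a pose out of reach is approached as far as the arm can. A call with a number of a shift or a turn outside -1 to 1 is refused whole. A call with a gripper value outside its range is refused whole. The fingers move at their own pace and stop on an object; FORCE is the grip in N (left out, the last holds). Time passes only in rows, so rows that repeat a pose let the fingers close, or fill a call up. It gives the time, the measured TCP pose, the force and the opening at its end, in the units of the state.
- r.read_state(): the state, without advancing time (a new reading comes with each control period).
- r.snapshot(name): name is "side" or "top"; returns a dict with "pixels" (384x512x3 uint8, red, green, blue), "z_map" (384x512 float32, m along the optical axis (not along the pixel's ray), 0 where there is no reading), "fx", "fy", "cx", "cy" (pixels), "k1" (the pictures are not rectified: a ray, as slopes to the right and down, at radius r is drawn at 1 + k1 r^2 times it, then the intrinsics apply), "rvec" (rotation vector, rad) and "tvec" (3), from world to camera coordinates, as OpenCV has them. Camera axes: x right, y down, z forward; pixel columns grow to the right and rows downward; lengths in m; the calibration is good to about 2 mm. A picture is of the moment at which its call begins.
- r.finish_job(): hands the job in, once; it reports no verdict.
Trained networks look in a picture, given as the dict that the camera call returned (one of the last four; its "shot" number tells which), for a name from the list of things; names that differ only in an ending like _2 or _b are one class to them, and where a whole thing is asked for, a point or a joint stands for the part that bears it (a point fixed in the world has none). Each returns a list of dicts, best first, with "conf" (0 to 1); they miss things now and then, are a little off and sometimes report something else, mostly with a low value. They report only what shows in the picture. A call takes as long as a camera call. They do not tell look-alikes from the thing itself.
- r.recognise(picture, label): "point" ([x, y, z] in m, in world coordinates, good to about 4 mm: the middle of the surface that is visible of it).
- r.landmark_of(picture, label): "point" ([x, y, z] in m, in world coordinates, good to about 4 mm: a listed point, or the origin of a listed thing).
The state is a dict: "time_s": time; "joint_pos": joint angles; "dq": joint speeds; "joint_torque": joint torques, N m; "position": TCP position; "tool_rot": TCP orientation; "wrist_force": force on the tool from outside, world axes, zero at the start; "torque": the same for the moment, N m; "opening": finger opening in m.
Only numpy, scipy, OpenCV 4.12 (cv2) and the standard library are available. Lean on these libraries where they do the work, as an engineer would, in place of code of your own. Each camera call takes 0.05 s, during which the arm holds its last target.

### The job

Set up the panel length stop: first move the blue-handled spacer blade from its stand into the slot of the dark wooden block at the end of the rig, fully home, and let go of it. Then press the green lock button fully down, pull the telescoping arm out by its orange grip plate until the pointer stands within the white band of the red cursor on the scale, and finish while still holding it there against its return spring. Leave the cursor, the pencil cup, the screw tray and the drill driver where they are.

Things in the scene. Friction and masses are not known exactly. Their poses are not given: they have to be found in the camera images.
- rig: length-stop rig fixed to the bench: grey base 135 x 470 mm, 12 thick; in a row along its y: dark slot block (80 x 50 mm, at y -178), aluminium outer tube (36 wide, y -145 to +30; block and tube tops 42 mm above the bench) and the telescoping arm that slides out in +y. Origin on the bench under the tube's centre line, z up. Yaw within 0.25 rad of the world's.
- slot_mouth (a point): centre of the slot's mouth in the top face of the dark slot block, 42 mm above the bench; axes as the rig's. The slot is 36 mm long along x and 9 mm wide along y, goes 30 mm down to the base plate, and has a 3 mm chamfer round its mouth.
- blade: loose spacer blade, about 120 g, upright: steel tongue 30 mm wide (x), 5 thick (y), 28 long under a blue handle 50 (x) by 18 (y) by 45 high. Origin: middle of the tongue's lower end, z up; handle from 28 to 73 mm above it. Starts in the stand, shoulder on its top, origin 14 mm above the bench; fully home in the rig's slot it is again at 14 mm. Either way round is right.
- stand: fixed wooden stand in which the blade waits, 80 x 50 mm, 42 mm high, with a slot like the rig's; origin at the centre of its underside.
- lock_button_top (a point): centre of the top of the green lock button, a round button 29 mm across on top of the outer tube, standing 60 mm above the bench (12 mm proud of its 38 mm wide black collar) before it is pressed.
- lock_button (a joint): travel of the lock button in m: 0 up (arm locked at home), 0.008 fully down. About 3 N moves it; it stays down when let go. From 0.007 the arm is free.
- grip_plate: upright orange grip plate at the arm's end, 36 mm (x) by 16 mm (y, the sliding direction), its underside (origin) 14 mm and its top 90 mm above the bench; axes as the rig's; moves with the arm. At home it stands at y = +70 mm in the rig's frame.
- stop_arm (a joint): extension of the telescoping arm in m: 0 home, to 0.150; grows in the rig's +y. A return spring pulls it home with 2 N at home to 6 N fully out (friction about 1 N); it slides back if let go.
- pointer_tip (a point): tip of the thin black pointer (3 mm wide) that reaches from the grip plate's foot over the scale, 55 mm in +x of the plate's centre and at the same y, 17.5 mm above the bench.
- cursor_band (a point): middle of the white band (8 mm wide along y) on the red cursor, 20 mm wide, that sits on the far (+x) side of the scale, 57 mm in +x of the arm's centre line; 24.5 mm above the bench; axes as the rig's. Its place along y varies: 50 to 130 mm of arm extension. It slides if it is pushed hard; do not move it.
- pencil_cup: loose white pencil cup, 68 mm across, with pencils up to 135 mm high; bystander. It and the stand may swap places.
- screw_tray: loose blue tray of screws, 110 x 150 x 45 mm; bystander, left side.
- driver: loose cordless drill driver standing on its battery, 160 mm high; bystander, left side.
Mind the look-alikes: they are no part of the job. What is shaped like the blade but turquoise is not meant.

How it is judged:
On the way, in this order (a step that is already met when the one before it is completed fails the run):
1. the blade stands fully home in the rig's slot and has been let go (z of blade in the frame of slot_mouth below -0.025 m and horizontal distance between blade and slot_mouth below 0.006 m and angle between blade's own z axis and vertical below 0.08 rad and contact force between the fingers and blade below 0.1 N), for 0.2 s.
2. the lock button is fully down (value of joint lock_button above 0.007 m), for 0.1 s.
3. the arm is held with its pointer in the cursor's white band (y of pointer_tip in the frame of cursor_band between -0.004 and 0.004 m and contact force between the fingers and grip_plate above 1 N), for 0.3 s.
At the end, for the whole second after the job is handed in: The pointer stands within 4 mm of the middle of the cursor's white band, still, with the fingers on the grip plate carrying the spring's pull (over 1 N); the lock button is down; the blade stands upright in the rig's slot, its shoulder within 3 mm of the block, not touched (all of step 1 and all of step 3 and velocity of joint stop_arm between -0.01 and 0.01 m/s and value of joint lock_button above 0.006 m); the arm keeps its last pose, push and grip.
It fails at once if the cursor is pushed along the scale (distance of cursor_band from where it was at the start of the episode above 0.005 m).
It fails at once if the pencil cup is shoved or knocked over (distance of pencil_cup from where it was at the start of the episode above 0.03 m or angle between pencil_cup's own z axis and vertical above 0.5 rad).
It fails at once if the screw tray is shoved (distance of screw_tray from where it was at the start of the episode above 0.03 m).
It fails at once if the drill driver is shoved or knocked over (distance of driver from where it was at the start of the episode above 0.03 m or angle between driver's own z axis and vertical above 0.5 rad).
It also fails if it takes over 58 s, if anything falls off the work surface, if the arm or the gripper's body presses on something with over 40 N, if the wrist force passes 120 N, or if a joint passes its speed limit or range.

## Working session

There is one attempt and no reset: what is moved stays moved. The work goes in short steps, Python scripts to look and compute and a shell command to move; the robot and the scene stay as the last step left them, time stands still between calls to the robot, and variables do not carry over. Pictures are saved under pics/ and viewed, and the job is handed in when it is done.

```bash
ls; mkdir -p pics; python3 - <<'E'
from cell import r
import cv2
s=r.read_state(); print(s)
for n in("side","top"):
    p=r.snapshot(n); cv2.imwrite(f"pics/{n}0.png",p["pixels"][:,:,::-1])
    print(n,p["fx"],p["fy"],p["cx"],p["cy"],p["k1"],p["rvec"],p["tvec"])
    for l in["rig","slot_mouth","blade","stand","lock_button_top","grip_plate","pointer_tip","cursor_band","pencil_cup","screw_tray","driver"]:
        print(l,[( [round(float(x),4) for x in d["point"]],round(d["conf"],2)) for d in r.landmark_of(p,l)[:3]])
E
```

```text
pics
{'time_s': 0.0, 'joint_pos': array([ 1.15699540e+00,  3.14204734e-01, -4.81015632e-02,  1.21020529e+00,
        1.40049191e-05,  1.57078170e+00]), 'dq': array([-0.00147275, -0.00072532, -0.0009639 , -0.0021948 ,  0.00125673,
       -0.00186767]), 'joint_torque': array([ 1.72631015e-03, -5.39593256e+01,  3.39750481e+01,  1.90292165e-02,
        8.03029297e-05,  5.68138901e-06]), 'position': array([0.24101264, 0.54881818, 0.23043748]), 'tool_rot': array([[-9.15604989e-01,  4.02078363e-01, -7.02514870e-04],
       [ 4.02078976e-01,  9.15603652e-01, -1.56485712e-03],
       [ 1.40299937e-05, -1.71525744e-03, -9.99998529e-01]]), 'wrist_force': array([-0.31648831,  0.73659647,  0.05918214]), 'torque': array([0.03656616, 0.02902951, 0.05354279]), 'opening': 0.0853588828695052}
side 394.81027563991324 394.81027563991324 255.79739054261228 184.8236311094074 -0.025522909173868836 [ 2.21340673 -0.62950116  0.29533169] [-0.36933642  0.22592179  0.92709178]
rig [([0.5301, -0.0067, -0.0031], 0.96)]
slot_mouth [([0.5207, -0.1864, 0.0444], 0.95), ([0.5978, 0.4685, 0.0005], 0.6)]
blade [([0.3182
[... 714 characters left out ...]
0.5308, -0.0079, -0.0034], 0.83)]
slot_mouth [([0.523, -0.1836, 0.0416], 0.77), ([0.5312, -0.0083, -0.0057], 0.33)]
blade [([0.4136, -0.4327, -0.0022], 0.68), ([0.3179, -0.3569, -0.0025], 0.6), ([0.4241, -0.3402, 0.0134], 0.53)]
stand [([0.4291, -0.344, 0.0016], 0.78)]
lock_button_top [([0.5325, -0.036, 0.0633], 0.58), ([0.5895, 0.0589, 0.0147], 0.21)]
grip_plate [([0.5342, 0.0632, 0.011], 0.63)]
pointer_tip [([0.5886, 0.0631, 0.0146], 0.46)]
cursor_band []
pencil_cup [([0.6026, -0.3635, -0.0001], 0.89)]
screw_tray [([0.4367, 0.4967, 0.0005], 0.91), ([0.5954, 0.4676, 0.0009], 0.48)]
driver [([0.5911, 0.4678, -0.0005], 0.55), ([0.4251, -0.3365, 0.0163], 0.45), ([0.591, 0.0605, 0.0203], 0.44)]
```

View pics/side0.png

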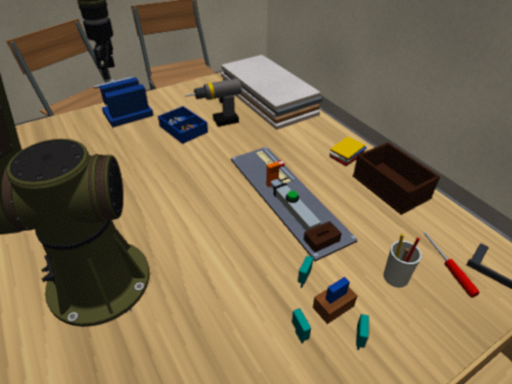

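View pics/top0.png

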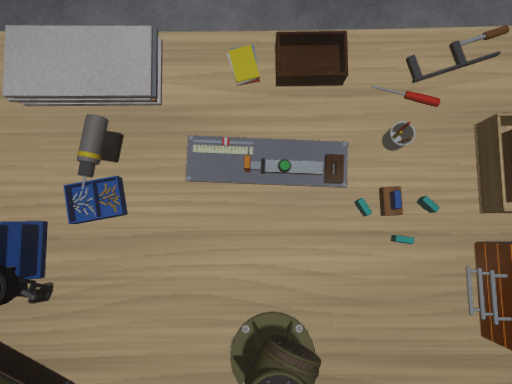

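The blue blade's handle shows at top (397,199) and side (338,290), in the brown stand. The rig runs from (187,160) to (347,165), with its dark slot block at (334,168), the green button at (285,166), the orange plate at (248,163) and the red cursor at (226,142). Next I'll measure these by colour and depth.

```bash
cat > h.py <<'E'
from cell import r
import cv2, numpy as np
def cloud(p):
    K=np.array([[p["fx"],0,p["cx"]],[0,p["fy"],p["cy"]],[0,0,1]]);d=np.array([p["k1"],0,0,0,0],float)
    h,w=p["z_map"].shape
    uv=np.stack(np.meshgrid(np.arange(w),np.arange(h)),-1).reshape(-1,1,2).astype(np.float64)
    n=cv2.undistortPoints(uv,K,d,None,None).reshape(h,w,2)
    z=p["z_map"]; c=np.dstack([n[...,0]*z,n[...,1]*z,z])
    R=cv2.Rodrigues(np.array(p["rvec"]))[0]; return (c-np.array(p["tvec"]))@R
def proj(p,X):
    K=np.array([[p["fx"],0,p["cx"]],[0,p["fy"],p["cy"]],[0,0,1]]);d=np.array([p["k1"],0,0,0,0],float)
    return cv2.projectPoints(np.array(X,float).reshape(-1,3),np.array(p["rvec"],float),np.array(p["tvec"],float),K,d)[0].reshape(-1,2)
def hsv(p): return cv2.cvtColor(p["pixels"],cv2.COLOR_RGB2HSV)
def rect(P):
    (c,s,a)=cv2.minAreaRect((P[:,:2]*1000).astype(np.float32)); return np.round(c,1),np.round(s,1),round(a,1)
E
cat > m.py <<'E'
from h import *
for n in("top","side"):
    p=r.snapshot(n);X=cloud(p);H=hsv(p);V=p["z_map"]>0
    x,y,z=X[...,0],X[...,1],X[...,2]
    def sel(name,m):
        m=m&V; P=X[m]; v,u=np.nonzero(m)
        if len(P)<3: print(n,name,len(P));return
        print(n,name,len(P),"uv",u.mean().round(1),v.mean().round(1),"mean",P.mean(0).round(4),"med",np.median(P,0).round(4),"rect",*rect(P))
    h,s,vv=H[...,0],H[...,1],H[...,2]
    near=(abs(x-.423)<.07)&(abs(y+.34)<.07)
    sel("handletop",near&(z>.080)); 
    sel("blue",near&(h>108)&(h<125)&(s>150)); 
    sel("standtop",near&(z>.036)&(z<.048)); 
    rg=(abs(x-.53)<.12)&(abs(y)<.28)
    sel("base",rg&(z>.006)&(z<.018)&(s<80))
    sel("block",rg&(y<-.14)&(z>.036)&(z<.048)); 
    sel("tube",rg&(y>-.14)&(z>.036)&(z<.046)&(y<.03)); 
    sel("green",rg&(h>45)&(h<80)&(s>120)); 
    sel("greentop",rg&(h>45)&(h<80)&(s>120)&(z>.055)); 
    sel("orange",rg&(h>5)&(h<18)&(s>180)&(y>.02)&(z>.02)); 
    sel("orangetop",rg&(z>.085)); 
    sel("red",rg&((h<5)|(h>172))&(s>120)&(x>.56)&(y>.06)); 
    sel("pale",rg&(s<70)&(vv>150)&(x>.58)&(y>.06)&(z>.021))
    np.savez(f"/tmp/{n}.npz",X=X,px=p["pixels"])
E
python3 m.py
```

```text
top handletop 120 uv 397.1 199.4 mean [ 0.424  -0.3389  0.0859] med [ 0.4249 -0.3389  0.0856] rect [ 425.1 -339. ] [49.1 18.1] 1.4
top blue 78 uv 397.7 199.3 mean [ 0.4241 -0.3405  0.0861] med [ 0.4225 -0.3403  0.0859] rect [ 425.1 -340.3] [43.7 13. ] 1.9
top standtop 320 uv 390.3 201.0 mean [ 0.4231 -0.3344  0.0411] med [ 0.4204 -0.3296  0.0411] rect [ 425.4 -339.5] [78.9 51.8] 1.0
top base 5655 uv 258.1 159.9 mean [0.5492 0.0357 0.0121] med [0.5574 0.0478 0.0121] rect [533.3   2.6] [234.6 539.9] 0.9
top block 510 uv 334.0 168.7 mean [ 0.5166 -0.1796  0.0415] med [ 0.5183 -0.1795  0.0415] rect [ 480.7 -188.7] [165.5  77.9] 16.5
top tube 596 uv 291.0 166.5 mean [ 0.5241 -0.058   0.0417] med [ 0.5235 -0.0692  0.0418] rect [524.  -56.4] [168.7  40.1] 86.3
top green 76 uv 284.5 164.7 mean [ 0.5265 -0.0385  0.0597] med [ 0.5257 -0.0385  0.0597] rect [526.8 -38.9] [24.8 26.1] 19.5
top greentop 72 uv 284.6 164.6 mean [ 0.5267 -0.0388  0.0602] med [ 0.526  -0.0397  0.0602] rect [527. -39.] [24.6 25.7] 19.5
top orange 59 uv 246.9 161.4 mean [0.5317 0.0659 0.09  ] med [0.5328 0.0657 0.09  ] r
[... 1209 characters left out ...]
523  -0.0449  0.0567] med [ 0.5219 -0.0454  0.0591] rect [545.2 -33.5] [74.  25.3] 27.0
side greentop 61 uv 292.0 194.2 mean [ 0.5234 -0.0433  0.0604] med [ 0.5237 -0.0424  0.0606] rect [525.  -42.4] [24.6 22.8] 31.4
side orange 196 uv 272.0 171.6 mean [0.5269 0.0601 0.0664] med [0.5258 0.0586 0.0682] rect [558.7  81.3] [106.7  26.8] 33.3
side orangetop 57 uv 272.2 164.4 mean [0.5288 0.0634 0.0898] med [0.5291 0.0625 0.0903] rect [529.2  64.5] [16.5 35.3] 85.9
side red 12 uv 281.2 164.1 mean [0.6036 0.1206 0.0225] med [0.6033 0.1197 0.0222] rect [602.3 123.3] [13.5 16.5] 51.9
side pale 5 uv 281.2 161.6 mean [0.6089 0.1288 0.0249] med [0.6093 0.1276 0.0256] rect [610.4 128.5] [13.3  4.6] 26.8
```

```bash
python3 - <<'E'
import cv2
t=cv2.imread("pics/top0.png")[120:220,180:440]; cv2.imwrite("pics/topz.png",cv2.resize(t,None,fx=3,fy=3,interpolation=2))
t=cv2.imread("pics/side0.png")[140:350,220:420]; cv2.imwrite("pics/sidez.png",cv2.resize(t,None,fx=2.8,fy=2.8,interpolation=2))
E
```

```text
(no output)
```

View pics/topz.png

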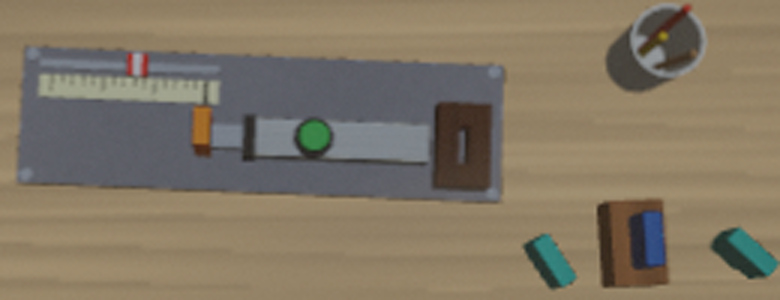

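View pics/sidez.png

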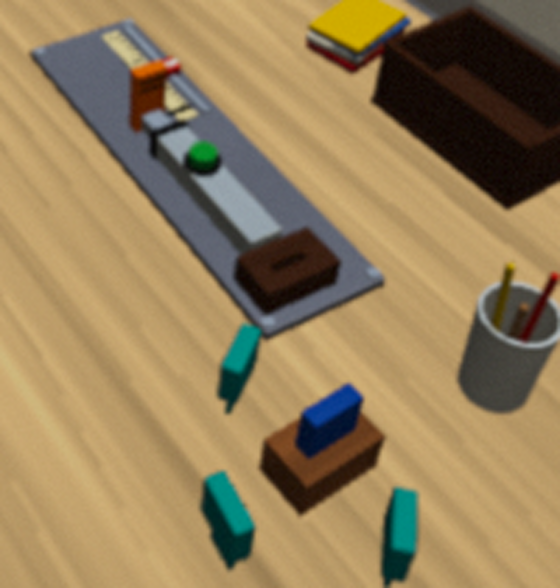

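Side and top disagree by up to about 4 mm in y. I'll refine the rig's pose with cleaner masks before moving.

```bash
python3 - <<'E'
import numpy as np,cv2
from h import rect
for n in("top","side"):
    d=np.load(f"/tmp/{n}.npz");X=d["X"];H=cv2.cvtColor(d["px"],cv2.COLOR_RGB2HSV)
    x,y,z=X[...,0],X[...,1],X[...,2]
    rg=(abs(x-.53)<.085)&(y>-.25)&(y<.25)
    m=rg&(z>.0085)&(H[...,1]<90)
    m=cv2.morphologyEx(m.astype(np.uint8),cv2.MORPH_OPEN,np.ones((3,3)))>0
    print(n,"base",m.sum(),rect(X[m]))
    b=(abs(x-.52)<.06)&(y<-.146)&(y>-.22)&(z>.038)&(z<.046)
    print("block",b.sum(),rect(X[b]),X[b].mean(0))
    sl=(abs(x-.52)<.025)&(abs(y+.182)<.015)&(z<.037)
    print("slot",sl.sum(),X[sl].mean(0),rect(X[sl]),np.nonzero(sl)[1].mean(),np.nonzero(sl)[0].mean())
    t=(abs(x-.525)<.03)&(y>-.14)&(y<.03)&(z>.038)&(z<.045)
    P=X[t]
    for lo in np.arange(-.13,.03,.03):
        q=P[(P[:,1]>lo)&(P[:,1]<lo+.03)]
        if len(q):print(round(lo,3),q[:,0].min().round(4),q[:,0].max().round(4))
    px=d["px"]
    if n=="top": print(px[141,218:234].tolist())
    hh=H; m=((hh[...,0]<6)|(hh[...,0]>172))&(hh[...,1]>110)&(x>.57)&(x<.63)&(y>.06)&(y<.2)
    v,u=np.nonzero(m); print("redpx",sorted(zip(v.tolist(),u.tolist())))
E
```

```text
top base 5713 (array([546.1,  11.4]), array([470.6, 135.1]), 87.1)
block 425 (array([ 519.1, -175.7]), array([60.2, 80.7]), 88.0) [ 0.51919553 -0.18095288  0.04162434]
slot 41 [ 0.52308971 -0.18467609  0.0193638 ] (array([ 526.1, -178.6]), array([24.8, 39.5]), 75.4) 334.3170731707317 167.53658536585365
-0.13 0.5045 0.5399
-0.1 0.5051 0.5402
-0.07 0.5079 0.5432
-0.04 0.5085 0.5435
-0.01 0.5088 0.5469
0.02 0.509 0.5493
[[121, 128, 137], [120, 126, 136], [121, 127, 137], [111, 115, 124], [133, 81, 84], [158, 61, 55], [159, 130, 135], [159, 163, 168], [159, 143, 147], [157, 84, 84], [147, 44, 38], [122, 88, 94], [114, 119, 129], [114, 120, 128], [114, 119, 128], [114, 120, 128]]
redpx [(138, 223), (138, 228), (139, 223), (139, 228), (140, 222), (140, 223), (140, 228), (141, 223), (141, 227), (141, 228), (142, 223), (142, 227), (142, 228), (143, 222), (143, 223), (143, 227), (143, 228), (144, 222), (144, 223), (144, 227), (144, 228)]
side base 4178 (array([545.3,  10. ]), array([474.6, 138.1]), 87.1)
block 506 (array([ 517.8, -177.5]), array([62.6, 81.8]), 86.8) [ 0.51675626 -0.18213287  0.04214191]
slot 29 [ 0.52251792 -0.17829908  0.03192668] (array([ 522.5, -178.3]), array([ 6.1, 30.8]), 79.3) 322.13793103448273 233.0
-0.13 0.5033 0.5382
-0.1 0.5034 0.542
-0.07 0.5056 0.5414
-0.04 0.5064 0.5309
-0.01 0.5069 0.5469
0.02 0.508 0.5476
redpx [(161, 278), (161, 279), (163, 282), (163, 283), (164, 280), (164, 281), (164, 282), (164, 283), (165, 280), (165, 281), (165, 282), (165, 283), (166, 280), (167, 279)]
```

```bash
cat > go.py <<'E'
import sys,numpy as np
from cell import r
# go.py x y z yawdeg(of tool y)
s=r.read_state();R=s["tool_rot"];p=s["position"]
t=np.array([float(a) for a in sys.argv[1:4]]);d=t-p
sh=R.T@d/.15
yaw=np.degrees(np.arctan2(R[1,1],R[0,1]))
sp=0
if len(sys.argv)>4: sp=-((float(sys.argv[4])-yaw+180)%360-180)/360
print("t",round(s["time_s"],2),"pos",p.round(4),"yaw",yaw.round(2),"open",round(s["opening"],4),"F",np.round(s["wrist_force"],1),"q1,6",s["joint_pos"][[0,5]].round(2))
print("share",sh.round(4),"scaled",(sh/max(1,abs(sh).max()/.99)).round(3),"spin",round(sp,4),"d",d.round(4))
E
python3 go.py .45 .1 .23 91.2
python3 -m inch '85 -0.3 -0.26 0 -0.02; 85 -0.6 -0.52 0 -0.04; 85 -0.99 -0.87 0 -0.069; 85 -0.99 -0.87 0 -0.069; 85 -0.99 -0.87 0 -0.069; 85 -0.99 -0.87 0 -0.069; 85 -0.99 -0.87 0 -0.069; 85 -0.99 -0.87 0 -0.069'
python3 go.py .45 .1 .23 91.2
```

```text
t 1.3 pos [0.2413 0.5494 0.2313] yaw 66.29 open 0.0854 F [ 0.5 -0.6 -0.7] q1,6 [1.16 1.57]
share [-2.4787 -2.1832  0.0087] scaled [-0.99  -0.872  0.003] spin -0.0692 d [ 0.2087 -0.4494 -0.0013]
time_s: 2.1
position: [0.3244, 0.3712, 0.2313]
tool_rot: [[-1.0, -0.021, -0.0], [-0.021, 1.0, 0.0], [0.0, 0.0, -1.0]]
wrist_force: [1.1, 0.1, -0.2]
opening: 0.085
t 2.1 pos [0.3244 0.3712 0.2313] yaw 91.21 open 0.085 F [ 1.1  0.1 -0.2] q1,6 [0.85 0.83]
share [-0.7989 -1.8255  0.008 ] scaled [-0.433 -0.99   0.004] spin 0.0 d [ 0.1256 -0.2712 -0.0013]
```

```bash

python3 -m inch '85 -0.2 -0.33 0 0; 85 -0.4 -0.66 0 0; 85 -0.6 -1 0 0; 85 -0.6 -1 0 0; 85 -0.6 -1 0 0; 85 -0.6 -1 0 0; 85 -0.6 -1 0 0; 85 -0.6 -1 0 0' |head -2
python3 -m inch '85 -0.1 -0.33 0 0; 85 -0.2 -0.66 0 0; 85 -0.3 -1 0 0; 85 -0.3 -1 0 0; 85 -0.3 -1 0 0; 85 -0.3 -1 0 0; 85 -0.3 -1 0 0; 85 -0.3 -1 0 0' | head -2
python3 -m inch '85 0 -0.33 0 0; 85 0 -0.66 0 0; 85 0 -1 0 0; 85 0 -1 0 0; 85 0 -1 0 0; 85 0 -1 0 0; 85 0 -1 0 0; 85 0 -1 0 0' |head -2
python3 -m inch '60 0.1 -0.33 0 0; 60 0.2 -0.66 0 0; 60 0.2 -1 0 0; 60 0.2 -1 0 0; 60 0.2 -1 0 0; 60 0.2 -1 0 0; 60 0.2 -1 0 0; 60 0.2 -1 0 0' |head -2
python3 go.py .4245 -.341 .15 91.2
```

```text
time_s: 2.9
position: [0.4171, 0.2232, 0.2312]
time_s: 3.7
position: [0.4653, 0.0743, 0.2313]
time_s: 4.5
position: [0.4687, -0.0758, 0.2313]
time_s: 5.3
position: [0.4418, -0.2263, 0.2314]
t 5.3 pos [ 0.4418 -0.2263  0.2314] yaw 91.26 open 0.0601 F [ 0.   0.1 -0.1] q1,6 [-0.47 -0.5 ]
share [ 0.1323 -0.7619  0.5424] scaled [ 0.132 -0.762  0.542] spin 0.0002 d [-0.0173 -0.1147 -0.0814]
```

```bash

python3 -m inch '50 0.04 -0.3 0.1 0; 50 0.1 -0.6 0.3 0; 50 0.13 -0.76 0.54 0; 50 0.13 -0.76 0.54 0; 50 0.13 -0.76 0.54 0; 50 0.13 -0.76 0.54 0; 50 0.13 -0.76 0.54 0; 50 0.13 -0.76 0.54 0' |head -2
python3 go.py .4245 -.341 .054 91.2
python3 - <<'E'
from h import *
for n in("top","side"):
    p=r.snapshot(n);cv2.imwrite(f"pics/{n}1.png",p["pixels"][:,:,::-1])
    s=r.read_state(); u=proj(p,[s["position"]])[0].astype(int);print(n,u)
    c=p["pixels"][max(0,u[1]-80):u[1]+80,max(0,u[0]-100):u[0]+100,::-1]
    cv2.imwrite(f"pics/{n}1z.png",cv2.resize(c,None,fx=3,fy=3,interpolation=2))
E
```

```text
time_s: 6.1
position: [0.4253, -0.3417, 0.1517]
t 6.1 pos [ 0.4253 -0.3417  0.1517] yaw 91.21 open 0.0502 F [ 0.2 -0.2  0.4] q1,6 [-0.68 -0.7 ]
share [0.0067 0.0055 0.6512] scaled [0.007 0.006 0.651] spin 0.0 d [-0.0008  0.0007 -0.0977]
top [406 196]
side [343 263]
```

View pics/top1z.png

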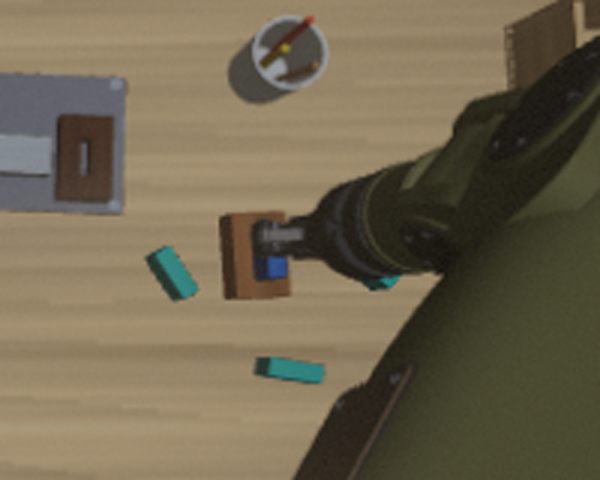

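View pics/side1z.png

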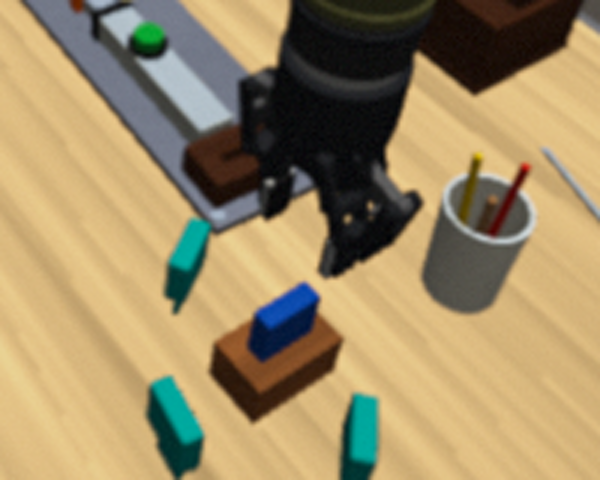

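The open fingers straddle the blue handle: at (270,200) and (335,270) in the side crop, with the handle below at (285,320). I'll descend and grip.

```bash

python3 -m inch '50 0 0 0.2 0; 50 0 0 0.4 0; 50 0 0 0.55 0; 50 0 0 0.65 0; 50 0 0 0.65 0; 50 0 0 0.65 0; 50 0 0 0.65 0; 50 0 0 0.65 0' 
python3 -m inch '0 0 0 0 0; 0 0 0 0 0; 0 0 0 0 0; 0 0 0 0 0; 0 0 0 0 0; 0 0 0 0 0; 0 0 0 0 0; 0 0 0 0 0' 50
python3 go.py .4245 -.341 .12 91.2
```

```text
time_s: 7.0
position: [0.4251, -0.3426, 0.054]
tool_rot: [[-1.0, -0.02, 0.002], [-0.02, 1.0, -0.001], [-0.002, -0.001, -1.0]]
wrist_force: [1.1, -0.8, 1.0]
opening: 0.0497
time_s: 7.8
position: [0.4246, -0.3423, 0.0533]
tool_rot: [[-1.0, -0.02, 0.001], [-0.02, 1.0, -0.001], [-0.001, -0.001, -1.0]]
wrist_force: [-1.4, 0.4, 6.6]
opening: 0.0174
t 7.8 pos [ 0.4246 -0.3423  0.0533] yaw 91.13 open 0.0174 F [-1.4  0.4  6.6] q1,6 [-0.68 -0.7 ]
share [ 3.000e-04  8.400e-03 -4.444e-01] scaled [ 0.     0.008 -0.444] spin -0.0002 d [-0.0001  0.0013  0.0667]
```

```bash

python3 -m inch '0 0 0 -0.15 0; 0 0 0 -0.3 0; 0 0 0 -0.42 0; 0 0 0 -0.42 0; 0 0 0 -0.42 0; 0 0 0 -0.42 0; 0 0 0 -0.42 0; 0 0 0 -0.42 0' 
python3 go.py .519 -.1825 .114 87.1
```

```text
time_s: 8.6
position: [0.4238, -0.3416, 0.1148]
tool_rot: [[-1.0, -0.02, -0.001], [-0.02, 1.0, 0.001], [0.001, 0.001, -1.0]]
wrist_force: [0.9, 0.7, -0.8]
opening: 0.0174
t 8.6 pos [ 0.4238 -0.3416  0.1148] yaw 91.13 open 0.0174 F [ 0.9  0.7 -0.8] q1,6 [-0.68 -0.7 ]
share [-0.6554  1.0479  0.0058] scaled [-0.619  0.99   0.005] spin 0.0112 d [ 0.0952  0.1591 -0.0008]
```

```bash

python3 -m inch '0 -0.2 0.3 0 0.004; 0 -0.4 0.6 0 0.008; 0 -0.6 0.9 0 0.0112; 0 -0.655 1 0 0.0112; 0 -0.655 1 0 0.0112; 0 -0.655 1 0 0.0112; 0 -0.655 1 0 0.0112; 0 -0.655 1 0 0.0112' |head -2
cat > look.py <<'E'
from h import *
import sys
tag=sys.argv[1]
for n in("top","side"):
    p=r.snapshot(n);cv2.imwrite(f"pics/{n}{tag}.png",p["pixels"][:,:,::-1])
    X=cloud(p);H=hsv(p)
    m=(H[...,0]>108)&(H[...,0]<125)&(H[...,1]>140)&(abs(X[...,0]-.5)<.1)&(abs(X[...,1]+.19)<.09)
    if m.sum()>3: print(n,"blue",m.sum(),X[m].mean(0).round(4),X[m].min(0).round(4),X[m].max(0).round(4),rect(X[m]))
    c=p["pixels"]; u=proj(p,[[.519,-.182,.06]])[0].astype(int)
    big=cv2.resize(c[u[1]-45:u[1]+45,u[0]-60:u[0]+60,::-1],None,fx=6,fy=6,interpolation=2)
    cv2.imwrite(f"pics/{n}{tag}z.png",big)
E
python3 look.py 2; python3 go.py .519 -.1825 .114 87.1
```

```text
time_s: 9.4
position: [0.5189, -0.1911, 0.1156]
top blue 16 [ 0.4997 -0.1856  0.1481] [ 0.4962 -0.192   0.1441] [ 0.5049 -0.1809  0.1507] (array([ 499.4, -186.1]), array([11.5,  7.7]), 70.8)
side blue 139 [ 0.5015 -0.1953  0.1441] [ 0.4876 -0.2407  0.1087] [ 0.5374 -0.1816  0.5789] (array([ 510.1, -208.3]), array([41.9, 53.3]), 21.4)
t 9.5 pos [ 0.5191 -0.191   0.1158] yaw 87.0 open 0.0176 F [-0.6 -0.3 -0.4] q1,6 [-0.35 -0.3 ]
share [0.0034 0.0568 0.0117] scaled [0.003 0.057 0.012] spin -0.0003 d [-0.0001  0.0085 -0.0018]
```

View pics/top2z.png

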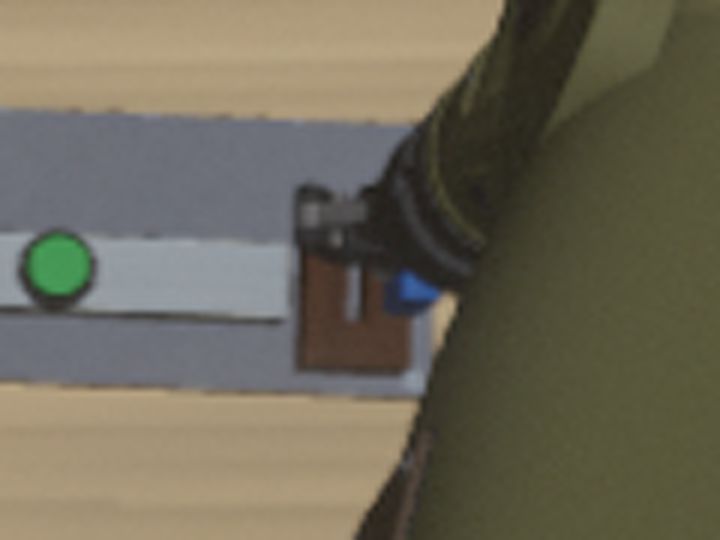

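View pics/side2z.png

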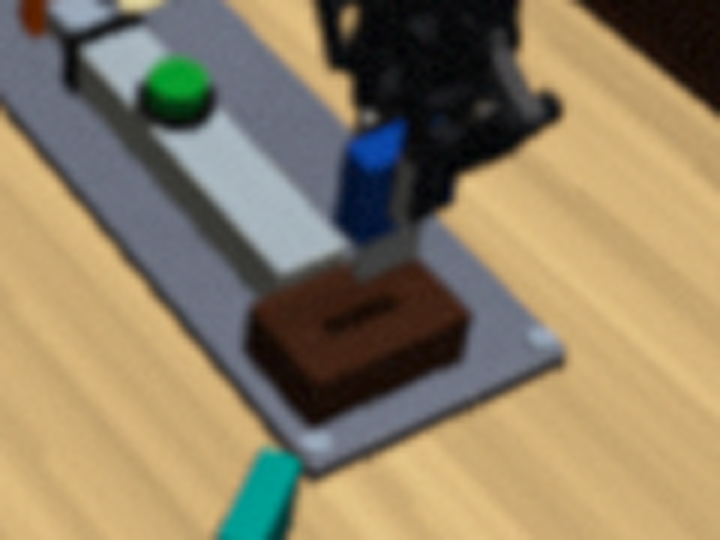

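```bash
cat > ov.py <<'E'
from h import *
import sys
tag=sys.argv[1]; sx,sy=float(sys.argv[2]),float(sys.argv[3]); bdz=.0393
a=np.radians(-2.9); Rz=np.array([[np.cos(a),-np.sin(a)],[np.sin(a),np.cos(a)]])
s=r.read_state();R=s["tool_rot"];b=s["position"]-[0,0,bdz]
ty=R[:2,1];tx=np.array([ty[1],-ty[0]])
def box(c,ax,ay,w,h,z): return [[*(c+ax*i*w/2+ay*j*h/2),z] for i,j in((-1,-1),(1,-1),(1,1),(-1,1))]
for n in("top","side"):
    p=r.snapshot(n); u=proj(p,[[.519,-.182,.06]])[0].astype(int); k=6
    c=cv2.resize(p["pixels"][u[1]-45:u[1]+45,u[0]-60:u[0]+60,::-1],None,fx=k,fy=k,interpolation=2).copy()
    def dr(P,col):
        q=(proj(p,P)-(u-[60,45])+.5)*k
        cv2.polylines(c,[np.round(q).astype(np.int32)],True,col,1,cv2.LINE_AA)
    S=np.array([sx,sy])
    dr(box(S,Rz[:,0],Rz[:,1],.08,.05,.042),(0,255,255)); dr(box(S,Rz[:,0],Rz[:,1],.042,.015,.042),(0,255,255))
    dr(box(S,Rz[:,0],Rz[:,1],.036,.009,.012),(255,255,0))
    for z,w,t in((0,.03,.005),(.028,.03,.005),(.028,.05,.018),(.073,.05,.018)): dr(box(b[:2],tx,ty,w,t,b[2]+z),(255,0,255))
    cv2.imwrite(f"pics/{n}{tag}.png",c)
E
python3 ov.py ov1 .519 -.1825
```

```text
(no output)
```

View pics/sideov1.png

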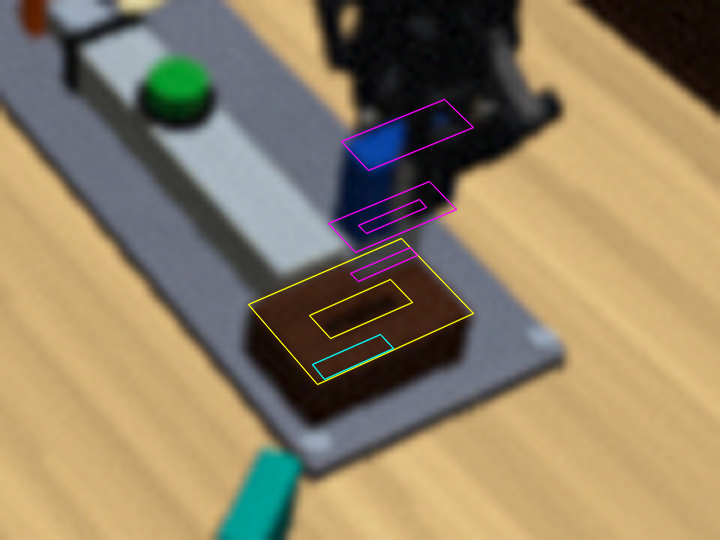

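View pics/topov1.png

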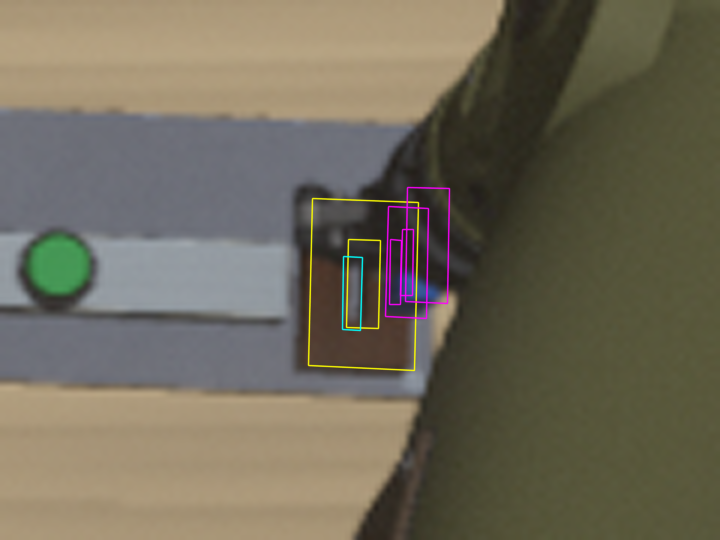

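The projected block and blade outlines match the side picture to within about 0.5 px, with the tongue's lower end at (387,266) and the slot at (363,313). The top picture shows its known ~2 mm offset. I'll align the blade over (0.5185, -0.183) and lower it.

```bash
python3 go.py .5185 -.183 .09 87.1;
python3 -m inch '0 0.005 0.053 0 0; 0 0.005 0.053 0 0; 0 0.005 0.053 0.1 0; 0 0.005 0.053 0.17 0; 0 0.005 0.053 0.17 0; 0 0.005 0.053 0.17 0; 0 0.005 0.053 0.17 0; 0 0.005 0.053 0.17 0'
python3 ov.py ov2 .5185 -.183;python3 go.py .5185 -.183 .0533 87.1
```

```text
t 9.6 pos [ 0.5193 -0.1908  0.1158] yaw 87.03 open 0.0178 F [ 0.3  0.3 -2.1] q1,6 [-0.35 -0.3 ]
share [0.0079 0.0517 0.1723] scaled [0.008 0.052 0.172] spin -0.0002 d [-0.0008  0.0078 -0.0258]
time_s: 10.4
position: [0.5196, -0.1823, 0.0908]
tool_rot: [[-0.999, 0.051, 0.001], [0.051, 0.999, -0.0], [-0.001, -0.0, -1.0]]
wrist_force: [-0.9, 0.4, -1.1]
opening: 0.0174
t 10.5 pos [ 0.5196 -0.1822  0.0908] yaw 87.1 open 0.0175 F [ 0.2  0.3 -0. ] q1,6 [-0.34 -0.29]
share [ 0.0071 -0.0053  0.2497] scaled [ 0.007 -0.005  0.25 ] spin -0.0 d [-0.0011 -0.0008 -0.0375]
```

View pics/sideov2.png

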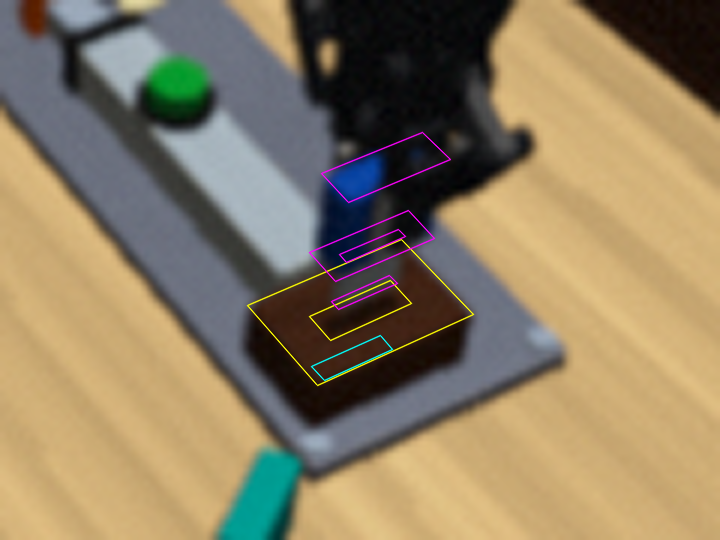

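The tongue stands 10 mm above the slot (mouth at about (362,313)) and is aligned. Lowering.

```bash

python3 -m inch '0 0.005 -0.003 0.05 0; 0 0.005 -0.003 0.08 0; 0 0.005 -0.003 0.11 0; 0 0.005 -0.003 0.13 0; 0 0.005 -0.003 0.15 0; 0 0.005 -0.003 0.15 0; 0 0.005 -0.003 0.15 0; 0 0.005 -0.003 0.15 0'
python3 go.py .5185 -.183 .0533 87.1
```

```text
time_s: 11.3
position: [0.5187, -0.1826, 0.068]
tool_rot: [[-0.999, 0.051, 0.0], [0.051, 0.999, -0.0], [-0.0, -0.0, -1.0]]
wrist_force: [0.3, 0.4, -0.6]
opening: 0.0173
t 11.3 pos [ 0.5187 -0.1826  0.068 ] yaw 87.1 open 0.0173 F [ 0.3  0.4 -0.6] q1,6 [-0.34 -0.29]
share [ 0.0011 -0.0026  0.0981] scaled [ 0.001 -0.003  0.098] spin -0.0 d [-0.0002 -0.0004 -0.0147]
```

Clean entry: it is 13 mm into the slot with no force. Going home.

```bash

python3 -m inch '0 0 0 0.03 0; 0 0 0 0.06 0; 0 0 0 0.08 0; 0 0 0 0.1 0; 0 0 0 0.105 0; 0 0 0 0.105 0; 0 0 0 0.105 0; 0 0 0 0.105 0'
python3 go.py .5185 -.183 .0533 87.1
```

```text
time_s: 12.1
position: [0.5182, -0.1825, 0.0533]
tool_rot: [[-0.999, 0.051, 0.0], [0.051, 0.999, -0.0], [-0.0, -0.0, -1.0]]
wrist_force: [-4.9, 1.5, 13.3]
opening: 0.0173
t 12.1 pos [ 0.5182 -0.1825  0.0533] yaw 87.1 open 0.0173 F [-4.9  1.5 13.3] q1,6 [-0.34 -0.29]
share [-0.0019 -0.0035 -0.0001] scaled [-0.002 -0.004 -0.   ] spin -0.0 d [ 0.0003 -0.0005  0.    ]
```

```bash

python3 -m inch '50 0 0 0 0; 50 0 0 0 0; 50 0 0 0 0; 50 0 0 0 0; 50 0 0 0 0; 50 0 0 -0.2 0; 50 0 0 -0.4 0; 50 0 0 -0.55 0'
python3 go.py .5265 -.0405 .09 87.1
python3 - <<'E'
from h import *
p=r.snapshot("side");X=cloud(p);H=hsv(p)
m=(abs(X[...,0]-.518)<.04)&(abs(X[...,1]+.183)<.03)&(X[...,2]>.075)&(H[...,0]>105)&(H[...,0]<125)&(H[...,1]>140)
P=X[m&(X[...,2]<.1)]; print(len(P),P.mean(0),P[:,2].max(),rect(P[P[:,2]>.082]))
u=proj(p,[[.519,-.182,.06]])[0].astype(int)
cv2.imwrite("pics/side3.png",cv2.resize(p["pixels"][u[1]-70:u[1]+50,u[0]-90:u[0]+70,::-1],None,fx=4,fy=4,interpolation=2))
E
```

```text
time_s: 12.9
position: [0.5188, -0.1827, 0.136]
tool_rot: [[-0.999, 0.051, 0.001], [0.051, 0.999, -0.0], [-0.001, -0.0, -1.0]]
wrist_force: [0.4, -0.1, 0.1]
opening: 0.0498
t 12.9 pos [ 0.5188 -0.1827  0.136 ] yaw 87.1 open 0.0498 F [ 0.4 -0.1  0.1] q1,6 [-0.34 -0.29]
share [-0.0027  0.9491  0.3067] scaled [-0.003  0.949  0.307] spin -0.0 d [ 0.0077  0.1422 -0.046 ]
144 [ 0.51468226 -0.1865651   0.08488534] 0.09134216674085407 (array([ 516.2, -184.6]), array([15.9, 47.5]), 88.4)
```

View pics/side3.png

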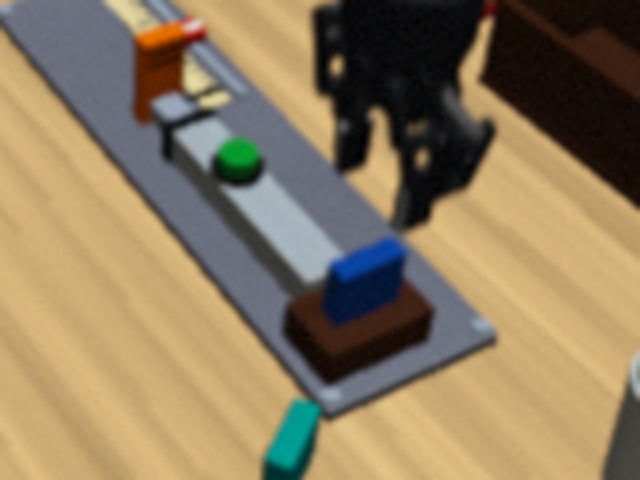

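The blade stands upright and home in the dark block, with the handle at (365,280) in the crop, and the gripper is clear. Button next, with the fingers shut.

```bash

python3 -m inch '0 0 0.3 0 0; 0 0 0.6 0 0; 0 0 0.945 0 0; 0 0 0.945 0.1 0; 0 0 0.945 0.25 0; 0 0 0.945 0.35 0; 0 0 0.945 0.35 0; 0 0 0.945 0.35 0' 
python3 go.py .5258 -.041 .0515 87.1
```

```text
time_s: 13.75
position: [0.5254, -0.041, 0.082]
tool_rot: [[-0.999, 0.051, -0.001], [0.051, 0.999, 0.0], [0.001, 0.0, -1.0]]
wrist_force: [0.2, 0.3, 0.2]
opening: 0.0
t 13.75 pos [ 0.5254 -0.041   0.082 ] yaw 87.1 open 0.0 F [0.2 0.3 0.2] q1,6 [-0.08 -0.03]
share [-2.500e-03  1.000e-04  2.036e-01] scaled [-0.003  0.     0.204] spin -0.0 d [ 0.0004 -0.     -0.0305]
```

```bash

python3 -m inch '0 0 0 0.08 0; 0 0 0 0.13 0; 0 0 0 0.16 0; 0 0 0 0.18 0; 0 0 0 0.2 0; 0 0 0 0.21 0; 0 0 0 0.21 0; 0 0 0 0.21 0' 
python3 go.py .5258 -.041 .0515 87.1
```

```text
time_s: 14.55
position: [0.5257, -0.0411, 0.0519]
tool_rot: [[-0.999, 0.051, 0.001], [0.051, 0.999, -0.0], [-0.001, -0.0, -1.0]]
wrist_force: [-5.1, -0.4, 14.8]
opening: 0.0001
t 14.55 pos [ 0.5257 -0.0411  0.0519] yaw 87.09 open 0.0001 F [-5.1 -0.4 14.8] q1,6 [-0.08 -0.03]
share [-0.0009  0.001   0.0028] scaled [-0.001  0.001  0.003] spin -0.0 d [ 0.0001  0.0001 -0.0004]
```

The press reached 14.8 N at tip z = 0.052, so the button is bottomed (60 - 8 mm). Rising, then over to the grip plate.

```bash

python3 -m inch '0 0 0 -0.3 0; 0 0 0 -0.5 0; 50 0 0.3 -0.5 0; 50 0 0.5 -0.5 0; 50 0 0.71 -0.5 0; 50 0 0.71 -0.5 0; 50 0 0.71 -0.5 0; 50 0 0.71 -0.5 0' 
python3 go.py .531 .065 .056 87.1
python3 - <<'E'
from h import *
p=r.snapshot("side");X=cloud(p);H=hsv(p)
m=(H[...,0]>45)&(H[...,0]<80)&(H[...,1]>120)&(abs(X[...,1]+.04)<.04)&(abs(X[...,0]-.525)<.04)
print("green z",np.percentile(X[m][:,2],[50,90,98]))
u=proj(p,[[.54,.05,.06]])[0].astype(int)
cv2.imwrite("pics/side4.png",cv2.resize(p["pixels"][u[1]-60:u[1]+60,u[0]-80:u[0]+80,::-1],None,fx=4,fy=4,interpolation=2))
p=r.snapshot("top");u=proj(p,[[.54,.05,.06]])[0].astype(int)
cv2.imwrite("pics/top4.png",cv2.resize(p["pixels"][u[1]-60:u[1]+60,u[0]-80:u[0]+80,::-1],None,fx=4,fy=4,interpolation=2))
E
```

```text
time_s: 15.35
position: [0.5308, 0.0648, 0.1253]
tool_rot: [[-0.999, 0.051, -0.0], [0.051, 0.999, -0.0], [0.0, -0.0, -1.0]]
wrist_force: [0.3, 0.7, 0.5]
opening: 0.05
t 15.35 pos [0.5308 0.0648 0.1253] yaw 87.07 open 0.05 F [0.3 0.7 0.5] q1,6 [0.12 0.17]
share [-0.0013  0.0016  0.4622] scaled [-0.001  0.002  0.462] spin -0.0001 d [ 0.0002  0.0002 -0.0693]
green z [0.05169557 0.05405391 0.05498765]
```

View pics/side4.png

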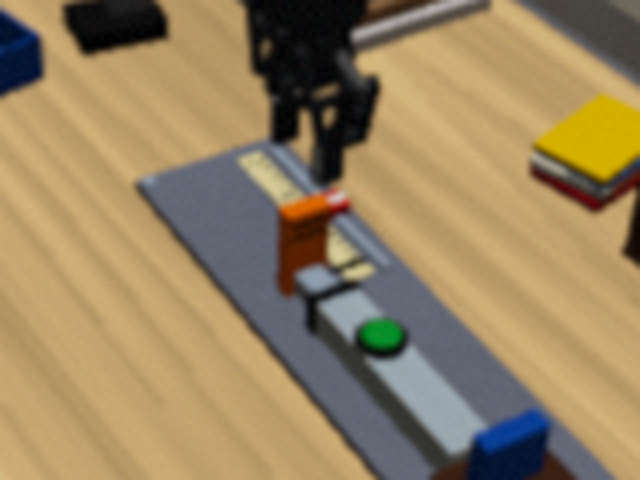

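View pics/top4.png

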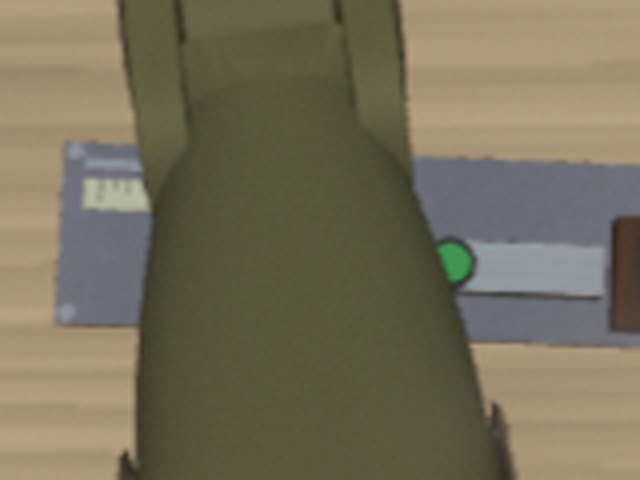

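The button is down (top now at z≈0.052) and the arm is still home, with the pointer at (345,268) in the side crop. The arm hides the cursor from the top camera, so I'll get the needed extension from the first top picture.

```bash
python3 - <<'E'
from h import *
p=r.snapshot("top"); a=np.radians(-2.9); ex=np.array([np.cos(a),np.sin(a)]);ey=np.array([-np.sin(a),np.cos(a)])
q=r.snapshot("side")
def ray(p,uv,z):
    K=np.array([[p["fx"],0,p["cx"]],[0,p["fy"],p["cy"]],[0,0,1]]);d=np.array([p["k1"],0,0,0,0],float)
    n=cv2.undistortPoints(np.array(uv,float).reshape(1,1,2),K,d).ravel()
    R=cv2.Rodrigues(np.array(p["rvec"]))[0];C=-R.T@np.array(p["tvec"]);D=R.T@np.array([*n,1]);return C+D*(z-C[2])/D[2]
im=np.load("/tmp/top.npz")["px"].astype(float)
O=np.array([.5185,-.1827])+ey*.178
for v in range(137,147):
    row=im[v,218:234]; red=np.clip(row[:,0]-(row[:,1]+row[:,2])/2-5,0,None)
    u=np.arange(218,234); c=(u*red).sum()/max(red.sum(),1)
    w=ray(p,[c,v],.0245); d=w[:2]-O; print(v,"redcent",c.round(2),red.sum().round(),"rig",(d@ex*1000).round(1),(d@ey*1000).round(1))
for v in range(145,155):
    row=im[v,240:256].mean(1); print(v,row.round().astype(int).tolist())
np.save("/tmp/O.npy",O)
P=np.array([[*(O+ex*.055+ey*.07),.0175],[*(O+ey*.07),.09],[*(O+ey*.0),.042]]);print(proj(p,P),proj(q,P))
E
```

```text
137 redcent 225.86 64.0 rig 81.1 137.7
138 redcent 225.11 323.0 rig 78.1 139.8
139 redcent 225.47 363.0 rig 75.2 138.6
140 redcent 225.49 356.0 rig 72.2 138.4
141 redcent 225.56 366.0 rig 69.3 138.0
142 redcent 225.42 358.0 rig 66.3 138.3
143 redcent 225.3 353.0 rig 63.3 138.5
144 redcent 225.33 339.0 rig 60.4 138.3
145 redcent 226.62 90.0 rig 57.6 134.4
146 redcent 224.61 48.0 rig 54.4 140.1
145 [100, 98, 96, 97, 97, 97, 97, 99, 98, 100, 99, 100, 100, 98, 97, 99]
146 [125, 112, 106, 115, 109, 106, 115, 112, 101, 103, 110, 110, 109, 102, 98, 99]
147 [156, 143, 139, 155, 135, 130, 156, 143, 106, 115, 144, 145, 138, 118, 98, 97]
148 [155, 138, 132, 155, 137, 129, 155, 137, 89, 120, 156, 155, 144, 115, 98, 99]
149 [154, 145, 146, 155, 141, 136, 155, 135, 98, 129, 155, 156, 140, 108, 98, 98]
150 [156, 154, 156, 156, 155, 155, 155, 136, 98, 129, 155, 155, 141, 107, 100, 97]
151 [155, 155, 156, 155, 155, 154, 155, 135, 97, 129, 157, 156, 141, 108, 98, 98]
152 [154, 156, 154, 154, 154, 156, 155, 131, 82, 129, 154, 155, 141, 108, 98, 97]
153 [148, 148, 148, 148, 148, 149, 151, 125, 81, 124, 151, 154, 139, 108, 97, 98]
154 [109, 110, 108, 102, 101, 112, 122, 103, 76, 100, 123, 135, 125, 105, 96, 97]
[[248.81416449 147.24808239]
 [247.26019227 161.6856029 ]
 [272.33821631 165.48807453]] [[287.39832692 177.41422579]
 [272.5466642  163.75173952]
 [284.75473732 190.69898307]]
```

```bash
python3 - <<'E'
from h import *
p=r.snapshot("top"); a=np.radians(-2.9); ex=np.array([np.cos(a),np.sin(a)]);ey=np.array([-np.sin(a),np.cos(a)])
O=np.load("/tmp/O.npy")
K=np.array([[p["fx"],0,p["cx"]],[0,p["fy"],p["cy"]],[0,0,1]]);d=np.array([p["k1"],0,0,0,0],float)
R=cv2.Rodrigues(np.array(p["rvec"]))[0];C=-R.T@np.array(p["tvec"])
def ray(uv,z):
    n=cv2.undistortPoints(np.array(uv,float).reshape(1,1,2),K,d).ravel();D=R.T@np.array([*n,1]);return C+D*(z-C[2])/D[2]
im=np.load("/tmp/top.npz")["px"].astype(float).mean(2)
ys=[]
for v in range(149,153):
    w=np.clip(150-im[v,246:251],0,None);c=(np.arange(246,251)*w).sum()/w.sum()
    q=ray([c,v],.0175)[:2]-O; ys.append(q@ey); print(v,c.round(2),(q@ex).round(4),(q@ey).round(4))
print("ext",.1384-np.mean(ys))
E
```

```text
149 248.07 0.0497 0.0719
150 248.08 0.0468 0.0718
151 248.07 0.0438 0.0717
152 248.02 0.0409 0.0717
ext 0.06661625588907452
```

The needed extension is about 66.6 mm. Descending on the plate and gripping it.

```bash

python3 -m inch '50 0 0 0.2 0; 50 0 0 0.4 0; 50 0 0 0.46 0; 50 0 0 0.46 0; 0 0 0 0.46 0; 0 0 0 0.46 0; 0 0 0 0.46 0; 0 0 0 0.46 0' 60
python3 -m inch '0 0 0 0 0; 0 0 0 0 0; 0 0 0 0 0; 0 0 0 0 0; 0 0 0 0 0; 0 0 0 0 0; 0 0 0 0 0; 0 0 0 0 0' 60
python3 go.py .5343 .1315 .056 87.1
```

```text
time_s: 16.4
position: [0.5323, 0.0653, 0.0581]
tool_rot: [[-0.999, 0.051, 0.003], [0.051, 0.999, -0.0], [-0.003, -0.0, -1.0]]
wrist_force: [-0.8, -1.8, 6.0]
opening: 0.0153
time_s: 17.2
position: [0.5323, 0.0653, 0.0581]
tool_rot: [[-0.999, 0.051, 0.003], [0.051, 0.999, -0.0], [-0.003, -0.0, -1.0]]
wrist_force: [-1.1, -1.7, 5.9]
opening: 0.0154
t 17.2 pos [0.5323 0.0653 0.0581] yaw 87.09 open 0.0154 F [-1.1 -1.7  5.9] q1,6 [0.12 0.17]
share [0.0092 0.4415 0.014 ] scaled [0.009 0.442 0.014] spin -0.0 d [ 0.002   0.0662 -0.0021]
```

```bash

python3 -m inch '0 0 0.06 0 0; 0 0 0.12 0 0; 0 0 0.2 0 0; 0 0 0.28 0 0; 0 0 0.36 0 0; 0 0 0.42 0 0; 0 0 0.445 0 0; 0 0 0.445 0 0'
cat > chk.py <<'E'
import sys
from h import *
tag=sys.argv[1]
s=r.read_state();a=np.radians(-2.9);ey=np.array([-np.sin(a),np.cos(a)])
print("moved",((s["position"][:2]-[.5323,.0653])@ey).round(4),"F",s["wrist_force"].round(1),"open",s["opening"].round(4),"t",s["time_s"],"dq",abs(s["dq"]).max())
for n in("side","top"):
    p=r.snapshot(n)
    for l in("pointer_tip","cursor_band","grip_plate","blade"):
        print(n,l,[(np.round(d["point"],4).tolist(),round(d["conf"],2)) for d in r.landmark_of(p,l)[:2]])
    u=proj(p,[[.57,.12,.04]])[0].astype(int)
    cv2.imwrite(f"pics/{n}{tag}.png",cv2.resize(p["pixels"][u[1]-40:u[1]+40,u[0]-50:u[0]+50,::-1],None,fx=7,fy=7,interpolation=2))
E
python3 chk.py 5
```

```text
time_s: 18.0
position: [0.5358, 0.1322, 0.0581]
tool_rot: [[-0.999, 0.05, 0.003], [0.05, 0.999, -0.001], [-0.003, -0.001, -1.0]]
wrist_force: [-0.4, -2.8, 7.0]
opening: 0.0152Traceback (most recent call last):
  File "chk.py", line 5, in <module>
    print("moved",((s["position"][:2]-[.5323,.0653])@ey).round(4),"F",s["wrist_force"].round(1),"open",s["opening"].round(4),"t",s["time_s"],"dq",abs(s["dq"]).max())
                                                                                                       ^^^^^^^^^^^^^^^^^^
AttributeError: 'float' object has no attribute 'round'
```

```bash
sed -i 's/s\["opening"\].round(4)/s["opening"]/' chk.py; python3 chk.py 5
```

```text
moved 0.067 F [-0.4 -2.8  7. ] open 0.01523743334175286 t 18.0 dq 0.007542580690611136
side pointer_tip [([0.5927, 0.1269, 0.02], 0.8)]
side cursor_band [([0.597, 0.129, 0.0275], 0.6)]
side grip_plate [([0.536, 0.1311, 0.0159], 0.75)]
side blade [([0.4153, -0.4358, -0.0012], 0.92), ([0.3209, -0.3566, -0.0003], 0.92)]
top pointer_tip []
top cursor_band [([0.4349, 0.4977, 0.0039], 0.41)]
top grip_plate []
top blade [([0.3175, -0.3571, -0.0016], 0.66), ([0.41, -0.2565, -0.0049], 0.61)]
```

View pics/side5.png

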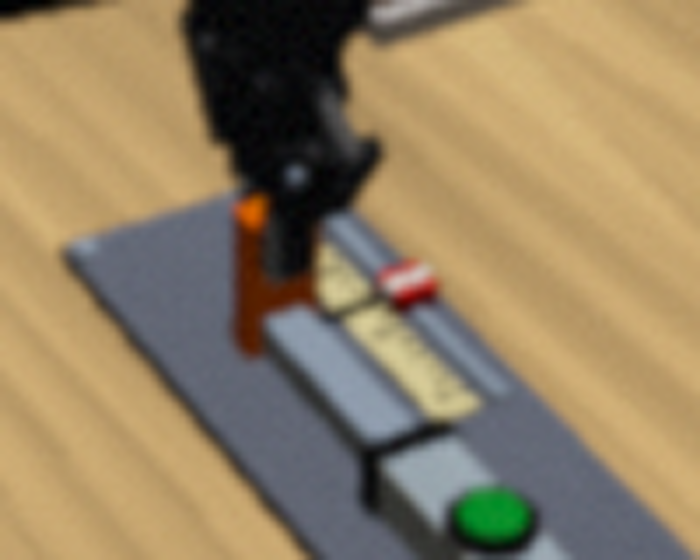

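View pics/top5.png

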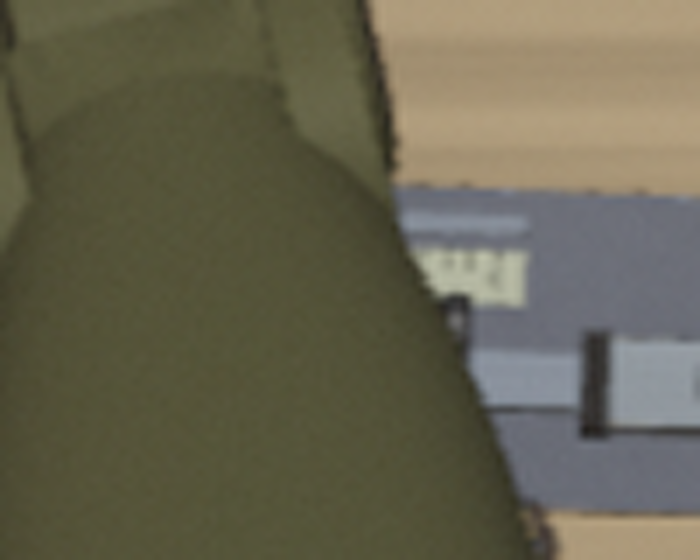

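The pointer at (330,313)–(385,297) lines up with the cursor's white band at (408,283). I'll verify with projected lines in the same picture.

```bash
cat > ov2.py <<'E'
from h import *
import sys
tag,ext=sys.argv[1],float(sys.argv[2]); O=np.load("/tmp/O.npy");a=np.radians(-2.9); ex=np.array([np.cos(a),np.sin(a)]);ey=np.array([-np.sin(a),np.cos(a)])
p=r.snapshot("side");u=proj(p,[[.59,.13,.02]])[0].astype(int);k=16
c=cv2.resize(p["pixels"][u[1]-18:u[1]+18,u[0]-24:u[0]+24,::-1],None,fx=k,fy=k,interpolation=cv2.INTER_NEAREST)
def ln(x0,x1,y,z,col):
    q=(proj(p,[[*(O+ex*x0+ey*y),z],[*(O+ex*x1+ey*y),z]])-(u-[24,18])+.5)*k
    cv2.line(c,*[tuple(map(int,w)) for w in q],col,1,cv2.LINE_AA)
y=.07+ext
for e in(-.0015,.0015): ln(.018,.055,y+e,.0175,(255,0,255))
for e in(-.01,-.004,.004,.01): ln(.060,.078,y+e,.0245,(0,255,0))
cv2.imwrite(f"pics/side{tag}.png",c)
E
python3 ov2.py 6 .0668
```

```text
(no output)
```

View pics/side6.png

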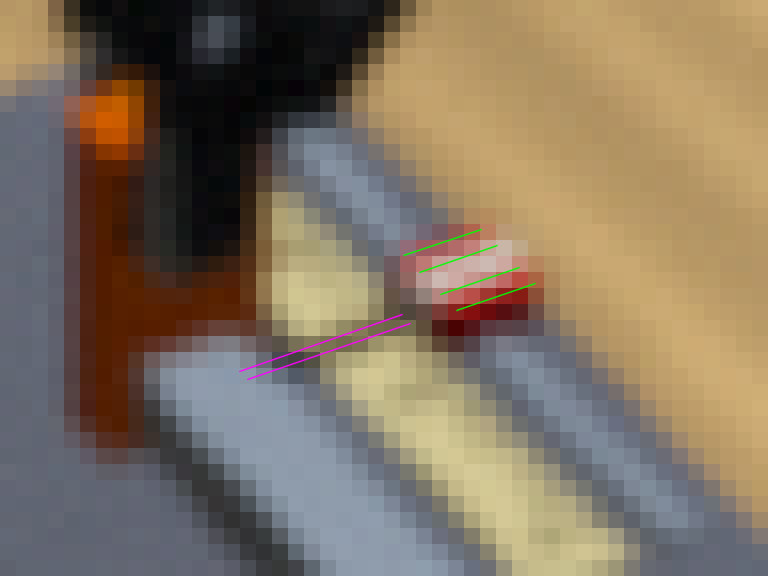

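The projected pointer and band lines match the picture to within about 0.5 px (about 1 mm): the pointer runs (290,362)–(370,325) and the white band is centred at (468,268). One hold call, then a last check and hand in.

```bash

python3 -m inch '0 0 0 0 0; 0 0 0 0 0; 0 0 0 0 0; 0 0 0 0 0; 0 0 0 0 0; 0 0 0 0 0; 0 0 0 0 0; 0 0 0 0 0'
python3 - <<'E'
from h import *
p=r.snapshot("side");X=cloud(p);H=hsv(p)
b=(abs(X[...,0]-.518)<.04)&(abs(X[...,1]+.183)<.03)&(X[...,2]>.082)&(H[...,0]>105)&(H[...,0]<125)&(H[...,1]>140)
print("blade",X[b].mean(0),rect(X[b]))
g=(H[...,0]>45)&(H[...,0]<80)&(H[...,1]>120)&(abs(X[...,1]+.04)<.04)&(abs(X[...,0]-.525)<.04)
print("btn",np.percentile(X[g][:,2],[50,90])); s=r.read_state(); print(s["position"],s["wrist_force"],abs(s["dq"]).max())
print(r.finish_job())
E
```

```text
time_s: 19.35
position: [0.5358, 0.1317, 0.0581]
tool_rot: [[-0.999, 0.051, 0.003], [0.051, 0.999, -0.001], [-0.003, -0.001, -1.0]]
wrist_force: [-0.4, -2.8, 6.3]
opening: 0.0149
blade [ 0.51557075 -0.18555848  0.08672133] (array([ 516.3, -184.9]), array([16.6, 47.6]), 85.2)
btn [0.05243321 0.05417135]
[0.53578709 0.13169823 0.0581501 ] [-0.20930704 -3.51871207  5.44190167] 0.0013702580789833618
the job is handed in; nothing more can be done
None
```

The job was handed in at about 19.4 s of the 58 s allowed; no verdict was reported. I moved the blue blade into the slot and released it. Then I pressed the lock button, pulled the arm out about 66.5 mm and left it gripped at 60 N.

**What the last checks showed:**
- **Blade:** it went in without force until it seated at about 13 N. Afterwards it stood upright, with the handle top at about 87 mm, and was not touched.
- **Button:** it bottomed at a tip height of 52 mm under 15 N. Its top still read about 52 mm at the end.
- **Pointer and arm:** in the side picture, the pointer and the white band matched the projected lines to within about 1 mm. The arm was still at the end, with about 3.5 N of pull on the wrist.
- **Bystanders:** I moved clear of the pencil cup, screw tray and drill driver, and nothing pushed the cursor. I did not re-measure any of the four positions at the end.

**Where the checks disagreed or fell short:**
- The two cameras differed by up to about 4 mm in y, so I used the position from gripping the blade and comparisons within one picture.
- The arm hid the cursor from the top camera at the end, so the final pointer check rests on the side camera and the first top picture.
- The cursor appeared about 69 mm from the arm's centre line rather than the stated 57 mm. This does not affect the reading along the scale.

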